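# Present a ring to the inspection camera

## Robot

A 6-joint arm with a two-finger parallel gripper is mounted at the origin on a cart in front of the work surface, level with it; the furniture and walls round the work are solid. World frame = base frame: x ahead of the robot, y to its left, z up, the work surface at z = 0. Lengths are in m, angles in degrees, forces in N, time in s.
With the tool pointing down it reaches from about 0.4 to 0.825 m from the base axis. Payload 7 kg.
Tool frame: the origin (TCP) lies midway between the tips of the shut fingers; the grasp point (between the pads) lies 19 mm behind it; z points along the fingers, y is the line along which they close (so a half turn about z gives the same grasp; the last joint's range is limited). The gripper opens to 88 mm and grips with 3 to 60 N. Pads are 19 mm wide; open, the fingers measure 130 mm over their backs; the gripper's body (78 mm by 193 mm) begins 47 mm behind the grasp point.
Start: joints at [92.882, 20.546, 0.682, 0, -70.136, -16.507], TCP at [0.159, 0.656, 0.188] pointing down, gripper open.
Joint ranges: [-176.03, 176.03], [-82.01, 121.73], [-58.28, 71.71], [-173.87, 95.51], [-174.79, -0.11], [-173.66, 173.66]. Speed limits (degrees/s): [136.94, 136.94, 172.46, 180, 180, 180].

## Interface

Orientations are given as [roll, pitch, yaw] about the fixed x, y, z axes, in that order (R = Rz(yaw) Ry(pitch) Rx(roll)).
In Python, from plant import r gives the robot as it stands.
- The arm moves only by the tool carry_out, never from a script. Its argument "deltas" is a list of rows, each a list of 3 entries, a list of its own where there are three numbers: the opening, from 0 (shut) to 1 (fully open), then the shift along the tool's x, y, z in mm, then the turn, a rotation vector about the tool's x, y, z in rad. In form: [[gripper, [tx, ty, tz], [rx, ry, rz]], ...]. A call has 1 to 12 rows; each row is the pose to reach, as a shift and turn from the pose commanded when the call began, along the tool's axes at that moment; what a row does not reach only later rows make up. A row lasts 1/10 s, in which the tool goes at most 50 mm and 8.59 degrees, less where a joint would pass 70% of its speed; a pose out of reach is approached as far as the arm can. A call with a gripper value outside its range is refused whole. The fingers move at their own pace and stop on an object; "squeeze" is the grip in N (left out, the last holds). Time passes only in rows, so rows that repeat a pose let the fingers close. It gives the time, the measured TCP pose, the force, the opening and the grip force at its end, in the units of the state.
- r.get_state(): the state, without advancing time (a new reading comes with each control period).
- r.capture(name): name is "scene" or "top" or "wrist"; returns (picture, depth): 384x512x3 uint8, red, green, blue; 384x512 float32, m along the optical axis (not along the pixel's ray), 0 where there is no reading.
- r.get_calibration(name): a dict with "fov_y" (degrees; the focal length in pixels is half the picture's height over the tangent of half this angle, whatever the lens; pixels are square), "cx", "cy" (the principal point, pixels), "view" (4x4, takes a point from world to camera coordinates). Camera axes: x right, y down, z forward; pixel columns grow to the right and rows downward; lengths in m; the calibration is good to about 2 mm. A picture is of the moment at which its call begins: read the wrist's pose just before it. get_calibration takes no time and is no camera call; for the wrist camera it gives the pose at the moment of the call.
- r.close_job(): hands the job in; it is judged then, once.
The state is a dict: "time_s": time; "joints": joint angles; "qd": joint speeds; "joint_torque": joint torques, N m; "tcp_pos": TCP position; "eef_rot": TCP orientation; "contact_force": force on the tool from outside, world axes, zero at the start; "moment": the same for the moment, N m; "gripper_width": finger opening in m; "gripper_force": force on a finger pad.
Only numpy, scipy, OpenCV 4.12 (cv2) and the standard library are available. Lean on these libraries where they do the work, as an engineer would, in place of code of your own. Each camera call takes 0.05 s, during which the arm holds its last target. There are 200 camera calls.

## Task

Swing the magnifier arm out to the robot's right by at least 60 degrees, so that it is clear of the wooden ring clamp on its rest; then pick up the clamp and show its ring to the inspection camera: the blue stone at the centre of the yellow U-shaped wire frame, the clamp pointing straight into the lens (tipped up as the camera is tipped down) and still right way up, not rolled over. Do not let the clamp touch the camera or its wire frame, do not shift the camera, and leave the wax tin, the small jar and the tape roll where they are. Finish while still holding the clamp there, motionless; do not put it down or let go.

Things in the scene. Friction and masses are not known exactly. Their poses are not given: they have to be found in the camera images.
- magnifier: fixed swing-arm magnifier: grey round foot 90 mm wide, steel post, total height 233 mm. Origin: underside of the foot, on the post axis, which is also the vertical hinge axis of the arm. z up; the arm at joint value 0 points along this body's -x.
- magnifier_arm (a joint): hinge of the level arm about the post, rad; starts near 0 with the round lens (106 mm wide, centre 200 mm from the post, 210 to 220 mm above the bench) over the clamp. Growing values swing it counter-clockwise seen from above, to the robot's right; stops at -0.3 and 1.7. It stays where left; turning takes 0.12 N m, plus a little with speed (1 to 2 N at the knob).
- magnifier_knob (a point): point to grip on the brass knob that stands up on the magnifier's arm, 135 mm from the post axis between post and lens; knob 16 mm wide, waisted at its foot, upright; this point is 243 mm above the bench, 14 mm below the knob's top and 24 mm above the arm's upper face.
- rest: fixed dark wooden rest, 56 x 130 mm, base plate 8 mm thick, with two saddles 12 mm thick and 96 mm apart (centres, along y), whose seats are 40 mm high and whose side lips reach 49 mm and 46 mm apart outside. Between the saddles the middle 84 mm are open for fingers. Origin under its centre; z up.
- clamp: loose wooden ring clamp, 28 x 140 x 20 mm, about 80 g, lying in the rest (underside 40 mm above the bench), holding a gold ring with a blue stone at its +y end. Origin: centre of the underside; y along its length towards the stone, x across its width (the wood is 26 mm wide to grip), z out of its top face.
- clamp_grip (a point): middle of the clamp, 10 mm above its underside: the place to grip, across x; axes as clamp.
- stone (a point): tip of the blue stone, on the clamp's centre line 90 mm from clamp_grip along the clamp's +y and 10 mm above its underside plane; axes as clamp. The ring is 23 mm wide, upright, half of it stands out of the wood.
- camera_stand: fixed stand of the inspection camera: grey round foot 90 mm wide, post, camera on a stiff tilting fork 300 mm up. Origin under the foot's centre; the camera looks to its -x side and downward. Never to be touched by the clamp.
- focus (a point): centre of the yellow U-shaped wire frame, on the lens axis 126 mm in front of the lens. x points straight to the lens (back and up; the camera looks down by 17 to 35 degrees), y left, z up, square to x. The frame lies in the y-z plane: wire 4 mm thick, open at the top, sides at y = +-32 mm up to z = 20 mm, bottom at z = -32 mm, whence a bar runs to the camera. Nothing on the robot's side.
- wax_tin: bystander: round tin, 64 mm wide, 20 mm high; origin under its centre. Leave it.
- jar_burs: bystander: small brown jar with black cap, 40 mm wide, 60 mm high; origin under its centre. Leave it.
- tape_roll: bystander: roll of masking tape lying flat, 94 mm wide, 19 mm high; origin under its centre. Leave it.
Things that resemble listed ones, but are neither listed nor needed, are in the scene too. Of the things that look like the clamp, the smaller one is meant.

How it is judged (in metres and radians):
On the way, in this order (a step that is already met when the one before it is completed fails the run):
1. the magnifier arm is swung clear to the right while the clamp still lies in its rest (value of joint magnifier_arm above 0.9 rad and distance of clamp from where it was at the start of the episode below 0.015 m), for 0.2 s.
2. the clamp is lifted off its rest in the fingers (height (world z) of clamp above 0.06 m and contact force between clamp and rest below 0.1 N and contact force between clamp and the fingers above 2 N), for 0.2 s.
At the end, for the whole second after the job is handed in: The stone is within 15 mm of the centre of the wire frame, the clamp points at the lens within 0.2 rad with its top face up (roll within 0.25 rad), it is held still in the fingers and touches neither camera, rest nor magnifier, and the magnifier arm is still swung at least 0.9 rad to the right (distance between stone and focus below 0.015 m and angle between the y axis of clamp and the x axis of focus, either way round below 0.2 rad and angle between the z axis of clamp and the z axis of focus, either way round below 0.25 rad and x of clamp in the frame of focus below -0.06 m and angle between clamp's own z axis and vertical below 1.2 rad and value of joint magnifier_arm above 0.9 rad and contact force between clamp and the fingers above 2 N and linear speed of clamp below 0.02 m/s and contact force between clamp and camera_stand below 0.1 N and contact force between clamp and rest below 0.1 N and contact force between clamp and magnifier below 0.1 N); the arm keeps its last pose, push and grip.
It fails at once if a bystander is shifted by more than 30 mm (distance of any of wax_tin, jar_burs, tape_roll from where it was at the start of the episode above 0.03 m).
It fails at once if the clamp knocks the camera or its frame (contact force between clamp and camera_stand above 1 N).
It fails at once if the camera is pushed out of its setting (distance of focus from where it was at the start of the episode above 0.008 m).
It also fails if it takes over 46 s, if anything falls off the work surface, if the arm or the gripper's body presses on something with over 40 N, if the wrist force passes 120 N, or if a joint passes its speed limit or range.

## Working session

There is one attempt and no reset: what is moved stays moved. The work goes in short steps, Python scripts to look and compute and a tool call to move; the robot and the scene stay as the last step left them, time stands still between calls to the robot, and variables do not carry over. Pictures are saved under pics/ and viewed, at most 10 in all, crops included, and the job is handed in when it is done.

Besides the shell and the picture viewer there is one more tool, called by a JSON object that holds its "op" and its "data", one argument or row to a line. carry_out: Moves the arm, as the interface text tells. Its arguments: {"type":"object","properties":{"deltas":{"type":"array"},"squeeze":{"type":"number"}},"required":["deltas"]}

```bash
mkdir -p pics; ls
cat > h.py <<'E'
import numpy as np,cv2
from plant import r
from scipy.spatial.transform import Rotation as R
def snap(n,tag):
    c=r.get_calibration(n); p,d=r.capture(n); np.savez(f'pics/{tag}.npz',p=p,d=d,view=c['view'],f=192/np.tan(np.radians(c['fov_y']/2)),cx=c['cx'],cy=c['cy'])
    cv2.imwrite(f'pics/{tag}.png',p[:,:,::-1]); return load(tag)
def load(tag): return dict(np.load(f'pics/{tag}.npz'))
def cloud(s):
    v,u=np.mgrid[:384,:512]; d=s['d']; P=np.stack([(u-s['cx'])/s['f']*d,(v-s['cy'])/s['f']*d,d],-1)
    T=np.linalg.inv(s['view']); W=P@T[:3,:3].T+T[:3,3]; W[d<=0]=np.nan; return W
def plane(s,u,v,z):
    T=np.linalg.inv(s['view']); q=T[:3,:3]@np.array([(u-s['cx'])/s['f'],(v-s['cy'])/s['f'],1]); return T[:3,3]+q*(z-T[2,3])/q[2]
def proj(s,p):
    q=s['view']@np.r_[p,1]; return q[:2]/q[2]*s['f']+[s['cx'],s['cy']]
def tcp():
    s=r.get_state(); return np.array(s['tcp_pos']),R.from_euler('xyz',s['eef_rot'],degrees=True)
E
python3 - <<'E'
from h import *
a=[snap(n,n+'0') for n in('scene','top','wrist')]
cv2.imwrite('pics/st.png',np.vstack([cv2.resize(np.hstack([a[0]['p'],a[1]['p']]),(800,300)),np.hstack([cv2.resize(a[2]['p'],(400,300)),np.zeros((300,400,3),np.uint8)])])[:,:,::-1])
print(r.get_state())
for n in('scene','top'):
  s=load(n+'0');T=np.linalg.inv(s['view']);print(n,T[:3,3],T[:3,2],s['f'],(s['d']>0).mean())
E
```

```text
pics
{'time_s': 0.15, 'joints': array([ 9.28821254e+01,  2.05830310e+01,  6.46631720e-01, -1.45650316e-02,
       -7.01373996e+01, -1.65067520e+01]), 'qd': array([-0.07444352, -0.07815877,  0.07533858,  0.10028734, -0.0553667 ,
       -0.11283535]), 'joint_torque': array([-3.89659249e-05, -5.83275354e+01,  2.93291974e+01,  7.00125977e+00,
        8.77264043e-03, -1.12337959e-04]), 'tcp_pos': array([0.15893775, 0.65558663, 0.18773274]), 'eef_rot': array([ 1.79925352e+02, -7.84065748e-03, -1.36295790e+01]), 'contact_force': array([ 0.23188076, -0.00527808,  0.36374989]), 'moment': array([ 0.01214261, -0.00065797, -0.00330818]), 'gripper_force': 0.0, 'gripper_width': 0.0875567714022991}
scene [-0.17309226 -1.1970058   1.04819023] [ 0.51151178  0.61962719 -0.59533003] 449.09943792356796 0.9582061767578125
top [-0.0993816   0.03871182  1.58355022] [ 0.43335372 -0.20371572 -0.87789775] 430.3491161690669 0.9961751302083334
```

View pics/st.png

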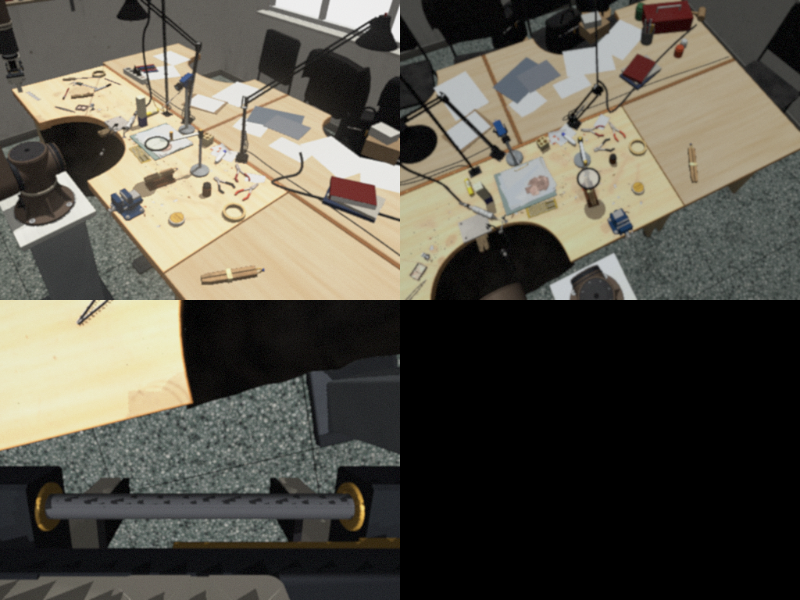

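The overview shows the bench. In the top view, the magnifier is at about (585,170), the camera stand with the blue camera at (505,140), and the tape, wax tin and jar are off to the right. I'll zoom in.

Run:
```python
from h import *
s=load('top0');t=load('scene0')
a=s['p'][130:310,100:340];b=t['p'][70:250,110:350]
cv2.imwrite('pics/z.png',np.vstack([cv2.resize(a,(800,600),interpolation=cv2.INTER_CUBIC)])[:,:,::-1])
cv2.imwrite('pics/z2.png',np.vstack([cv2.resize(b,(800,600),interpolation=cv2.INTER_CUBIC)])[:,:,::-1])
```

```text
(no output)
```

View pics/z.png

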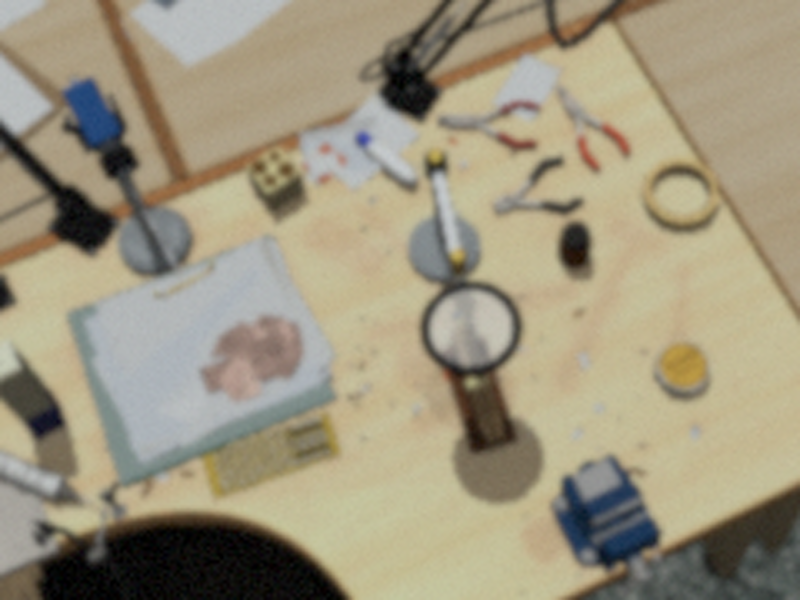

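View pics/z2.png

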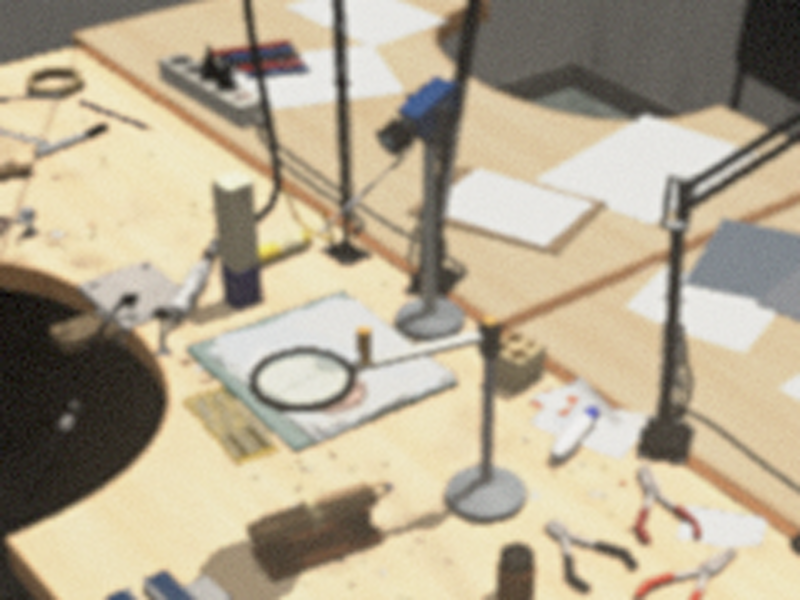

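The top crop shows the post top at (437,157), the brass knob at (458,258), the lens at (470,328) and the rest with the clamp at (485,410), partly under the lens. The blue camera is at (95,110) and the yellow U at about (185,280). In the scene crop, the knob is at (364,345), the ring end at (380,490) and the camera lens at (395,135). Next I'll measure with depth.

Run:
```python
from h import *
np.set_printoptions(precision=3,suppress=True)
for n,o in(('top0',(100,130)),('scene0',(110,70))):
    s=load(n);W=cloud(s);s['W']=W
    hsv=cv2.cvtColor(s['p'],cv2.COLOR_RGB2HSV)
    X,Y,Z=W[...,0],W[...,1],W[...,2]
    def rep(name,m):
        if m.sum(): q=W[m];print(n,name,m.sum(),'med',np.median(q,0),'min',q.min(0),'max',q.max(0))
    v,u=np.mgrid[:384,:512];
    def box(a,b,c,d): return (u>=o[0]+a*.3)&(u<=o[0]+c*.3)&(v>=o[1]+b*.3)&(v<=o[1]+d*.3)
    if n=='top0':
        B=dict(posttop=(425,145,450,172),knob=(445,245,470,272),lens=(420,280,525,375),rest=(440,365,520,455),cam=(60,75,130,180),U=(150,255,220,300),foot=(410,215,480,285),cfoot=(118,205,192,275))
    else: B=dict(posttop=(475,310,505,360),knob=(350,320,380,372),lens=(245,340,360,412),rest=(245,480,400,585),cam=(375,75,465,160),foot=(440,465,530,525),cfoot=(390,295,465,345))
    for k,b in B.items():
        m=box(*b)
        if 'foot' in k: m&=(Z>.004)&(Z<.03)
        elif k=='rest': m&=(Z>.03)&(Z<.075)
        elif k in('knob','posttop','lens'): m&=(Z>.19)&(Z<.28)
        else: m&=(Z>.1)
        rep(k,m)
```

```text
top0 posttop 43 med [ 0.636 -0.223  0.227] min [ 0.624 -0.234  0.21 ] max [ 0.656 -0.212  0.239]
top0 knob 38 med [ 0.508 -0.19   0.251] min [ 0.503 -0.198  0.215] max [ 0.539 -0.183  0.262]
top0 lens 687 med [ 0.447 -0.174  0.218] min [ 0.396 -0.227  0.209] max [ 0.501 -0.123  0.227]
top0 rest 170 med [ 0.41  -0.173  0.057] min [ 0.377 -0.194  0.03 ] max [ 0.459 -0.15   0.067]
top0 cam 410 med [0.792 0.093 0.306] min [0.734 0.066 0.156] max [0.849 0.128 0.333]
top0 U 35 med [0.632 0.076 0.205] min [0.609 0.04  0.198] max [0.66  0.106 0.253]
top0 foot 259 med [ 0.634 -0.212  0.016] min [ 0.586 -0.282  0.004] max [ 0.685 -0.172  0.029]
top0 cfoot 322 med [0.796 0.094 0.016] min [0.734 0.043 0.004] max [0.859 0.14  0.029]
scene0 posttop 87 med [ 0.637 -0.231  0.216] min [ 0.624 -0.239  0.191] max [ 0.655 -0.213  0.236]
scene0 knob 84 med [ 0.508 -0.197  0.231] min [ 0.488 -0.206  0.212] max [ 0.53  -0.184  0.26 ]
scene0 lens 540 med [ 0.448 -0.182  0.217] min [ 0.395 -0.231  0.21 ] max [ 0.508 -0.125  0.247]
scene0 rest 385 med [ 0.446 -0.188  0.055] min [ 0.378 -0.214  0.031] max [ 0.538 -0.154  0.063]
scene0 cam 477 med [0.801 0.081 0.29 ] min [0.734 0.058 0.149] max [0.977 0.239 0.33 ]
scene0 foot 318 med [ 0.633 -0.236  0.016] min [ 0.59  -0.272  0.004] max [ 0.699 -0.16   0.03 ]
scene0 cfoot 235 med [0.793 0.077 0.016] min [0.722 0.041 0.004] max [0.867 0.145 0.029]
```

```bash
cat >> h.py <<'E'
def go(pos,rot):
    "shift mm and rotvec from present pose, tool axes"
    p,q=tcp(); print('shift',np.round(q.inv().apply(np.array(pos)-p)*1000,1),'turn',np.round((q.inv()*rot).as_rotvec(),3))
def down(yaw): return R.from_euler('xyz',[180,0,yaw],degrees=True)
E
python3 - <<'E'
from h import *
np.set_printoptions(precision=3,suppress=True)
for n in('top0','scene0'):
    W=cloud(load(n)).reshape(-1,3);W=W[(W[:,2]>.12)&(W[:,2]<1)&(W[:,0]>.15)&(W[:,0]<.9)&(abs(W[:,1])<.8)]
    k=np.floor(W/.1).astype(int);K,c=np.unique(k,axis=0,return_counts=True)
    print(n,[tuple(np.round(a*.1,1))+(int(b),) for a,b in zip(K,c) if b>3])
go([.45,.25,.42],down(-103.6))
c=r.get_calibration('wrist');T=np.linalg.inv(c['view']);p,q=tcp()
print('cam in tool',q.inv().apply(T[:3,3]-p),q.inv().as_matrix()@T[:3,:3],c['fov_y'])
E
```

```text
top0 [(np.float64(0.3), np.float64(-0.2), np.float64(0.2), 16), (np.float64(0.4), np.float64(-0.3), np.float64(0.2), 138), (np.float64(0.4), np.float64(-0.2), np.float64(0.2), 534), (np.float64(0.5), np.float64(-0.3), np.float64(0.2), 49), (np.float64(0.5), np.float64(-0.2), np.float64(0.2), 58), (np.float64(0.6), np.float64(-0.3), np.float64(0.1), 9), (np.float64(0.6), np.float64(-0.3), np.float64(0.2), 77), (np.float64(0.6), np.float64(0.0), np.float64(0.1), 8), (np.float64(0.6), np.float64(0.0), np.float64(0.2), 36), (np.float64(0.6), np.float64(0.1), np.float64(0.2), 4), (np.float64(0.6), np.float64(0.2), np.float64(0.1), 205), (np.float64(0.6), np.float64(0.2), np.float64(0.5), 51), (np.float64(0.6), np.float64(0.3), np.float64(0.1), 5), (np.float64(0.6), np.float64(0.3), np.float64(0.5), 829), (np.float64(0.6), np.float64(0.3), np.float64(0.6), 854), (np.float64(0.6), np.float64(0.4), np.float64(0.5), 116), (np.float64(0.6), np.float64(0.4), np.float64(0.6), 5), (np.float64(0.7), np.float64(-0.4), np.float64(0.1), 4), (np.float64(0.7), np.float64(-0.4), np.float64(0.2), 54), (n
[... 5566 characters left out ...]
 47), (np.float64(0.8), np.float64(0.3), np.float64(0.5), 167), (np.float64(0.8), np.float64(0.3), np.float64(0.6), 6), (np.float64(0.8), np.float64(0.4), np.float64(0.4), 60), (np.float64(0.8), np.float64(0.4), np.float64(0.5), 60), (np.float64(0.8), np.float64(0.4), np.float64(0.6), 7), (np.float64(0.8), np.float64(0.5), np.float64(0.1), 50), (np.float64(0.8), np.float64(0.5), np.float64(0.2), 60), (np.float64(0.8), np.float64(0.5), np.float64(0.3), 59), (np.float64(0.8), np.float64(0.5), np.float64(0.4), 5)]
shift [ 378.5  325.9 -231.8] turn [ 0.001 -0.001  1.57 ]
cam in tool [ 0.065  0.    -0.196] [[-0.001 -0.97  -0.244]
 [ 1.    -0.001 -0.001]
 [ 0.    -0.244  0.97 ]] 58.422798994929714
```

{"op": "carry_out", "data": {
  "deltas": [
    [1,[30,30,-40],[0,0,0.14]],
    [1,[60,60,-70],[0,0,0.28]],
    [1,[95,95,-90],[0,0,0.42]],
    [1,[130,130,-110],[0,0,0.56]],
    [1,[165,165,-125],[0,0,0.7]],
    [1,[200,200,-140],[0,0,0.84]],
    [1,[235,235,-142],[0,0,0.98]],
    [1,[270,270,-142],[0,0,1.12]],
    [1,[300,305,-142],[0,0,1.26]],
    [1,[330,340,-142],[0,0,1.4]],
    [1,[361,382,-142],[0,0,1.57]],
    [1,[361,382,-142],[0,0,1.57]]
  ]
}}

```text
time_s: 1.35
tcp_pos: [0.4206, 0.196, 0.3308]
eef_rot: [-180.0, 0.0, -104.0]
contact_force: [-0.1, 0.6, -0.5]
gripper_width: 0.0881
gripper_force: 0.0
```

Run:
```python
from h import *
print(tcp()[0],r.get_state()['eef_rot'],r.get_state()['joints'],r.get_state()['time_s'])
go([.50,-.19,.36],down(166))
```

```text
[0.42064245 0.19600777 0.33076072] [-1.79977131e+02  2.11786937e-04 -1.04049720e+02] [ 4.94166739e+01 -3.64128775e+00 -1.01252400e+01  2.04974634e-02
 -8.35056424e+01 -6.34687106e+01] 1.35
shift [ 355.2 -170.7  -29.2] turn [-0.    0.    1.57]
```

{"op": "carry_out", "data": {
  "deltas": [
    [1,[30,-14,-20],[0,0,0.14]],
    [1,[62,-30,-29],[0,0,0.28]],
    [1,[95,-45,-29],[0,0,0.42]],
    [1,[130,-62,-29],[0,0,0.56]],
    [1,[165,-80,-29],[0,0,0.7]],
    [1,[200,-96,-29],[0,0,0.84]],
    [1,[235,-113,-29],[0,0,0.98]],
    [1,[270,-130,-29],[0,0,1.12]],
    [1,[300,-145,-29],[0,0,1.26]],
    [1,[330,-160,-29],[0,0,1.4]],
    [1,[355,-171,-29],[0,0,1.57]],
    [1,[355,-171,-29],[0,0,1.57]]
  ]
}}

```text
time_s: 2.55
tcp_pos: [0.5029, -0.1877, 0.3583]
eef_rot: [-180.0, -0.1, 166.1]
contact_force: [-0.5, -0.2, -0.7]
gripper_width: 0.0875
gripper_force: 0.0
```

Run:
```python
from h import *
np.set_printoptions(precision=4,suppress=True)
s=snap('wrist','w1');W=cloud(s)
print(tcp()[0],r.get_state()['eef_rot'],proj(s,[.507,-.194,.257]),proj(s,[.636,-.224,.233]))
hsv=cv2.cvtColor(s['p'],cv2.COLOR_RGB2HSV)
Z=W[...,2]
m=(Z>.25)&(Z<.262)&(abs(W[...,0]-.507)<.04)&(abs(W[...,1]+.194)<.04)
print(m.sum(),W[m].mean(0),W[m].min(0),W[m].max(0))
m=(Z>.225)&(Z<.245)&(abs(W[...,0]-.636)<.05)&(abs(W[...,1]+.224)<.05)
print('post',m.sum(),W[m].mean(0) if m.any() else '')
m=(Z>.20)&(Z<.23)&(abs(W[...,0]-.45)<.06)&(abs(W[...,1]+.18)<.07)
print('lens',m.sum(),W[m].min(0),W[m].max(0))
```

```text
[ 0.5027 -0.1866  0.3585] [-179.9859   -0.0968  166.2315] [250.0024 190.3723] [252.7824 307.5802]
251 [ 0.5099 -0.1917  0.2566] [ 0.5029 -0.1995  0.2503] [ 0.5181 -0.184   0.2596]
post 193 [ 0.635  -0.2229  0.2282]
lens 9709 [ 0.3951 -0.2289  0.2143] [ 0.5093 -0.1235  0.2241]
```

View pics/w1.png

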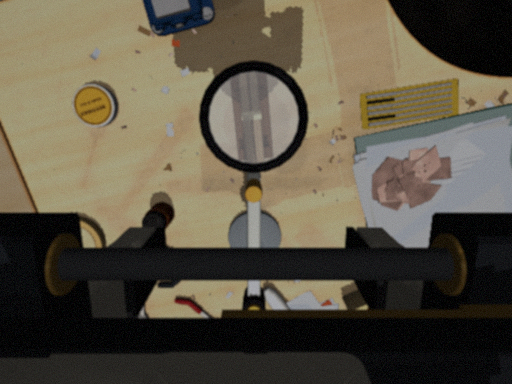

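The picture shows the knob at (254,190), midway between the fingers and in line with them. Going down onto it.

Run:
```python
from h import *
go([.5102,-.192,.226],down(165))
```

```text
shift [ -8.8  -3.5 132.5] turn [-0.    -0.002  0.021]
```

{"op": "carry_out", "data": {
  "deltas": [
    [1,[-9,-3.5,30],[0,0,0.02]],
    [1,[-9,-3.5,65],[0,0,0.02]],
    [1,[-9,-3.5,100],[0,0,0.02]],
    [1,[-9,-3.5,125],[0,0,0.02]],
    [1,[-9,-3.5,132],[0,0,0.02]],
    [0.6,[-9,-3.5,132],[0,0,0.02]],
    [0.3,[-9,-3.5,132],[0,0,0.02]],
    [0,[-9,-3.5,132],[0,0,0.02]],
    [0,[-9,-3.5,132],[0,0,0.02]],
    [0,[-9,-3.5,132],[0,0,0.02]]
  ],
  "squeeze": 8
}}

```text
time_s: 3.6
tcp_pos: [0.511, -0.1911, 0.2282]
eef_rot: [180.0, 0.1, 165.3]
contact_force: [-0.4, -0.4, 0.4]
gripper_width: 0.0531
gripper_force: 0.0
```

Run:
```python
from h import *
s=r.get_state();print(s['time_s'],s['gripper_width'],s['gripper_force'],s['contact_force'])
p,q=tcp();print(p,s['eef_rot'])
post=np.array([.640,-.226,0]);c=p-post;c[2]=0
for k in range(1,13):
    a=k*6.2 ; Rz=R.from_euler('z',a,degrees=True)
    t=post+Rz.apply(c); t[2]=p[2]; d=q.inv().apply(t-p)*1000; print([0,np.round(d,0).tolist(),[0,0,round(-np.radians(a),2)]])
```

```text
3.6 0.05310363634336708 0.0 [-0.3855932  -0.36318708  0.39084415]
[ 0.51100518 -0.19108539  0.22823104] [1.79985025e+02 7.25504984e-02 1.65324602e+02]
[0, [-1.0, -14.0, -0.0], [0, 0, np.float64(-0.11)]]
[0, [-3.0, -29.0, -0.0], [0, 0, np.float64(-0.22)]]
[0, [-7.0, -43.0, -0.0], [0, 0, np.float64(-0.32)]]
[0, [-12.0, -56.0, 0.0], [0, 0, np.float64(-0.43)]]
[0, [-19.0, -69.0, 0.0], [0, 0, np.float64(-0.54)]]
[0, [-27.0, -81.0, 0.0], [0, 0, np.float64(-0.65)]]
[0, [-36.0, -92.0, 0.0], [0, 0, np.float64(-0.76)]]
[0, [-46.0, -102.0, 0.0], [0, 0, np.float64(-0.87)]]
[0, [-58.0, -111.0, 0.0], [0, 0, np.float64(-0.97)]]
[0, [-70.0, -119.0, 0.0], [0, 0, np.float64(-1.08)]]
[0, [-83.0, -125.0, 0.0], [0, 0, np.float64(-1.19)]]
[0, [-97.0, -130.0, 0.0], [0, 0, np.float64(-1.3)]]
```

{"op": "carry_out", "data": {
  "deltas": [
    [0,[0,0,1],[0,0,0]],
    [0,[0,0,1],[0,0,0]],
    [0,[0,0,1],[0,0,0]],
    [0,[0,0,1],[0,0,0]],
    [0,[0,0,1],[0,0,0]],
    [0,[0,0,1],[0,0,0]]
  ]
}}

```text
time_s: 4.2
tcp_pos: [0.5107, -0.191, 0.2264]
eef_rot: [-180.0, -0.0, 165.3]
contact_force: [0.5, 1.5, -0.3]
gripper_width: 0.0049
gripper_force: 0.0
```

Run:
```python
from h import *
np.set_printoptions(precision=4,suppress=True)
s=r.get_state();print(s['gripper_width'],s['gripper_force'],s['contact_force'],tcp()[0])
s=snap('wrist','w2');W=cloud(s);Z=W[...,2]
print(proj(s,tcp()[0]))
m=(Z>.19)&(Z<.245)
print(W[m].min(0),W[m].max(0))
cv2.imwrite('pics/w2z.png',cv2.resize(s['p'][90:384,120:400],(760,600*760//760))[:,:,::-1])
```

```text
0.004881557916972951 0.0 [ 0.5492  1.4865 -0.2881] [ 0.5107 -0.191   0.2264]
[255.9038 220.2906]
[ 0.3951 -0.2285  0.2129] [ 0.574  -0.1234  0.2449]
```

View pics/w2z.png

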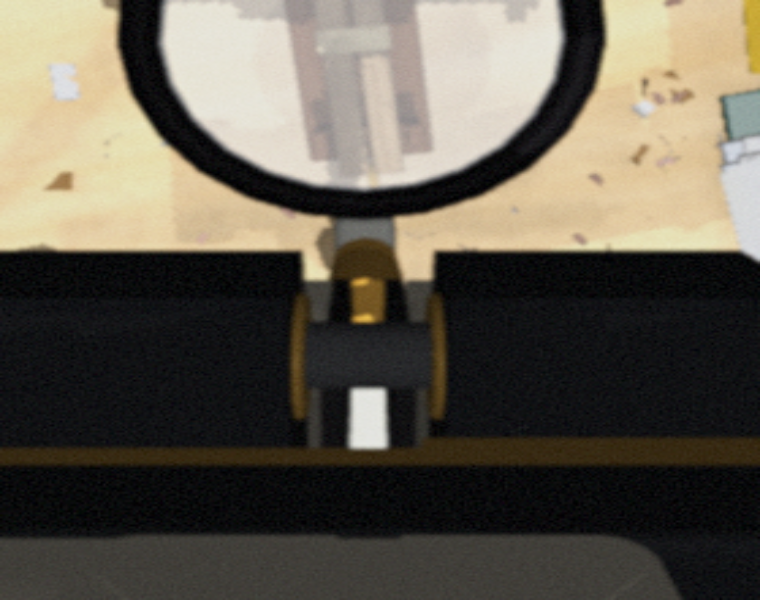

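Run:
```python
from h import *
np.set_printoptions(precision=3,suppress=True)
s=load('w2');W=cloud(s)
for v in range(200,330,6): print(v,[ (np.round(W[v,u]*1000).tolist(),s['p'][v,u].tolist()) for u in (246,256,264)])
```

```text
200 [([499.0, -194.0, 219.0], [104, 105, 102]), ([500.0, -188.0, 219.0], [109, 112, 106]), ([502.0, -184.0, 219.0], [106, 102, 92])]
206 [([503.0, -195.0, 219.0], [108, 109, 107]), ([504.0, -189.0, 220.0], [98, 93, 80]), ([505.0, -184.0, 219.0], [106, 105, 96])]
212 [([506.0, -196.0, 221.0], [69, 52, 23]), ([504.0, -189.0, 233.0], [65, 50, 23]), ([508.0, -185.0, 222.0], [97, 77, 53])]
218 [([504.0, -195.0, 239.0], [59, 46, 22]), ([504.0, -189.0, 244.0], [65, 51, 26]), ([507.0, -185.0, 237.0], [62, 44, 16])]
224 [([504.0, -195.0, 251.0], [63, 47, 23]), ([503.0, -189.0, 256.0], [62, 42, 19]), ([506.0, -186.0, 249.0], [67, 51, 24])]
230 [([500.0, -193.0, 271.0], [12, 7, 12]), ([505.0, -190.0, 258.0], [118, 90, 38]), ([502.0, -185.0, 270.0], [11, 14, 13])]
236 [([500.0, -193.0, 278.0], [8, 8, 3]), ([509.0, -191.0, 257.0], [116, 85, 34]), ([502.0, -185.0, 279.0], [0, 0, 2])]
242 [([500.0, -193.0, 285.0], [12, 9, 7]), ([512.0, -191.0, 258.0], [113, 85, 30]), ([502.0, -185.0, 285.0], [11, 16, 16])]
248 [([480.0, -186.0, 343.0], [19, 17, 20]), ([480.0, -183.0, 344.0], [88, 67, 36]), ([480.0,
[... 957 characters left out ...]
0, -205.0, 219.0], [226, 225, 221]), ([513.0, -189.0, 310.0], [17, 14, 14])]
302 [([513.0, -196.0, 311.0], [15, 10, 12]), ([568.0, -206.0, 219.0], [228, 228, 225]), ([514.0, -189.0, 312.0], [21, 20, 23])]
308 [([515.0, -196.0, 312.0], [23, 22, 19]), ([573.0, -207.0, 219.0], [219, 218, 212]), ([517.0, -190.0, 311.0], [34, 32, 27])]
314 [([488.0, -188.0, 358.0], [57, 44, 20]), ([489.0, -186.0, 358.0], [63, 50, 29]), ([489.0, -184.0, 358.0], [59, 43, 24])]
320 [([486.0, -187.0, 364.0], [8, 11, 10]), ([486.0, -185.0, 364.0], [6, 9, 10]), ([486.0, -183.0, 364.0], [9, 10, 11])]
326 [([485.0, -187.0, 366.0], [6, 13, 13]), ([486.0, -185.0, 366.0], [17, 19, 20]), ([486.0, -183.0, 367.0], [8, 13, 7])]
```

{"op": "carry_out", "data": {
  "deltas": [
    [0,[0,0,0],[0,0,0]]
  ]
}}

```text
time_s: 4.35
tcp_pos: [0.5107, -0.1911, 0.2265]
eef_rot: [180.0, 0.0, 165.3]
contact_force: [0.1, -0.1, 0.2]
gripper_width: 0.0005
gripper_force: 0.0
```

Run:
```python
from h import *
np.set_printoptions(precision=1,suppress=True)
s=load('w1');W=cloud(s);q=R.from_euler('xyz',[179.986,-.0968,166.2315],degrees=True)
T=q.inv().apply((W.reshape(-1,3)-[.5027,-.1866,.3585])).reshape(384,512,3)*1000
for v in range(210,320,8): print(v,[T[v,u].round().tolist() for u in (60,110,135,150,180,350,370,390)])
s=snap('wrist','w3');W=cloud(s);p,q=tcp();T=q.inv().apply((W.reshape(-1,3)-p)).reshape(384,512,3)*1000
print('closed')
for v in range(206,320,5): print(v,[T[v,u].round().tolist() for u in (236,246,251,256,262,268,276)])
```

```text
210 [[-99.0, -330.0, 356.0], [-101.0, -247.0, 359.0], [-100.0, -204.0, 358.0], [-88.0, -165.0, 315.0], [-101.0, -129.0, 358.0], [-102.0, 158.0, 360.0], [-95.0, 183.0, 334.0], [-97.0, 218.0, 341.0]]
218 [[38.0, -50.0, -115.0], [-114.0, -248.0, 358.0], [-115.0, -206.0, 358.0], [-95.0, -161.0, 298.0], [-115.0, -130.0, 358.0], [-116.0, 158.0, 358.0], [-108.0, 184.0, 334.0], [-110.0, 219.0, 341.0]]
226 [[37.0, -49.0, -117.0], [-129.0, -250.0, 360.0], [-129.0, -207.0, 358.0], [-108.0, -162.0, 299.0], [-129.0, -131.0, 359.0], [-131.0, 160.0, 360.0], [-121.0, 185.0, 333.0], [-125.0, 221.0, 342.0]]
234 [[36.0, -48.0, -118.0], [-143.0, -251.0, 357.0], [11.0, -55.0, -53.0], [10.0, -49.0, -50.0], [-144.0, -131.0, 358.0], [8.0, 42.0, -47.0], [11.0, 50.0, -53.0], [-139.0, 222.0, 343.0]]
242 [[34.0, -48.0, -120.0], [-157.0, -252.0, 357.0], [11.0, -52.0, -62.0], [9.0, -46.0, -59.0], [-159.0, -132.0, 359.0], [5.0, 42.0, -47.0], [9.0, 48.0, -58.0], [11.0, 54.0, -63.0]]
250 [[32.0, -48.0, -120.0], [31.0, -37.0, -118.0], [32.0, -30.0, -120.0], [32.0, -27.0, -119.0], [31.0, -20.0, -118.0], [31.0, 22.0, -
[... 4298 characters left out ...]
, -2.0, -84.0], [-55.0, 0.0, 7.0], [-1.0, 2.0, -85.0], [6.0, 4.0, -95.0], [25.0, 4.0, -129.0]]
301 [[24.0, -5.0, -128.0], [-3.0, -4.0, -84.0], [-3.0, -2.0, -84.0], [-58.0, 0.0, 6.0], [-3.0, 2.0, -85.0], [3.0, 4.0, -95.0], [24.0, 4.0, -128.0]]
306 [[22.0, -5.0, -128.0], [nan, nan, nan], [-5.0, -2.0, -85.0], [-62.0, 0.0, 7.0], [-5.0, 2.0, -84.0], [23.0, 2.0, -128.0], [23.0, 4.0, -129.0]]
311 [[23.0, -5.0, -130.0], [23.0, -2.0, -130.0], [23.0, -1.0, -131.0], [23.0, -0.0, -130.0], [23.0, 1.0, -130.0], [23.0, 2.0, -131.0], [23.0, 4.0, -131.0]]
316 [[23.0, -4.0, -133.0], [23.0, -2.0, -133.0], [23.0, -1.0, -133.0], [23.0, -0.0, -132.0], [23.0, 1.0, -132.0], [23.0, 2.0, -132.0], [23.0, 4.0, -133.0]]
```

View pics/w3.png

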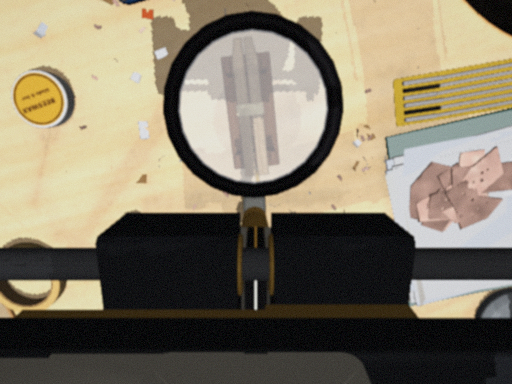

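The fingers, rendered shut, seem to end about 45 mm behind the stated TCP and above the knob, which is at (256,215) in this picture. I'll check from the scene camera.

Run:
```python
from h import *
np.set_printoptions(precision=3,suppress=True)
s=snap('scene','s2');W=cloud(s);p,q=tcp()
u,v=proj(s,p).astype(int);print(u,v)
c=s['p'][v-60:v+30,u-60:u+60];cv2.imwrite('pics/s2z.png',cv2.resize(c,(800,600),interpolation=cv2.INTER_CUBIC)[:,:,::-1])
for vv in range(v-40,v+12,2): print(vv,[(W[vv,uu]*1000).round().tolist() for uu in range(u-8,u+9,4)])
```

```text
218 176
136 [[489.0, -183.0, 378.0], [482.0, -215.0, 394.0], [484.0, -234.0, 402.0], [495.0, -239.0, 401.0], [507.0, -241.0, 398.0]]
138 [[485.0, -189.0, 375.0], [484.0, -212.0, 386.0], [482.0, -236.0, 397.0], [493.0, -241.0, 396.0], [509.0, -239.0, 389.0]]
140 [[487.0, -186.0, 366.0], [481.0, -216.0, 382.0], [481.0, -238.0, 392.0], [495.0, -238.0, 387.0], [507.0, -241.0, 384.0]]
142 [[493.0, -175.0, 352.0], [480.0, -217.0, 376.0], [481.0, -236.0, 384.0], [491.0, -243.0, 383.0], [505.0, -243.0, 379.0]]
144 [[488.0, -182.0, 350.0], [478.0, -219.0, 370.0], [480.0, -238.0, 379.0], [497.0, -235.0, 371.0], [503.0, -246.0, 374.0]]
146 [[479.0, -196.0, 353.0], [476.0, -223.0, 366.0], [479.0, -239.0, 373.0], [487.0, -248.0, 373.0], [496.0, -256.0, 374.0]]
148 [[471.0, -208.0, 354.0], [481.0, -214.0, 353.0], [471.0, -251.0, 374.0], [479.0, -259.0, 375.0], [492.0, -262.0, 372.0]]
150 [[468.0, -212.0, 350.0], [477.0, -221.0, 351.0], [466.0, -257.0, 372.0], [475.0, -265.0, 373.0], [485.0, -271.0, 371.0]]
152 [[465.0, -215.0, 345.0], [473.0, -226.0, 348.0], [459.0, -267.0, 373.0], [467.0, -276.0,
[... 1357 characters left out ...]
, -164.0, 219.0], [672.0, 81.0, 14.0], [503.0, -198.0, 234.0], [694.0, 56.0, 18.0], [536.0, -196.0, 219.0]]
178 [[487.0, -174.0, 219.0], [497.0, -183.0, 220.0], [506.0, -193.0, 222.0], [520.0, -196.0, 217.0], [533.0, -199.0, 214.0]]
180 [[484.0, -179.0, 215.0], [490.0, -193.0, 221.0], [501.0, -200.0, 220.0], [515.0, -202.0, 215.0], [692.0, 26.0, 16.0]]
182 [[476.0, -190.0, 216.0], [486.0, -198.0, 217.0], [660.0, 36.0, 14.0], [674.0, 27.0, 13.0], [685.0, 15.0, 15.0]]
184 [[470.0, -200.0, 217.0], [480.0, -208.0, 217.0], [646.0, 15.0, 22.0], [663.0, 12.0, 16.0], [674.0, 1.0, 18.0]]
186 [[465.0, -206.0, 214.0], [470.0, -222.0, 221.0], [638.0, 4.0, 22.0], [656.0, 3.0, 15.0], [664.0, -13.0, 20.0]]
```

View pics/s2z.png

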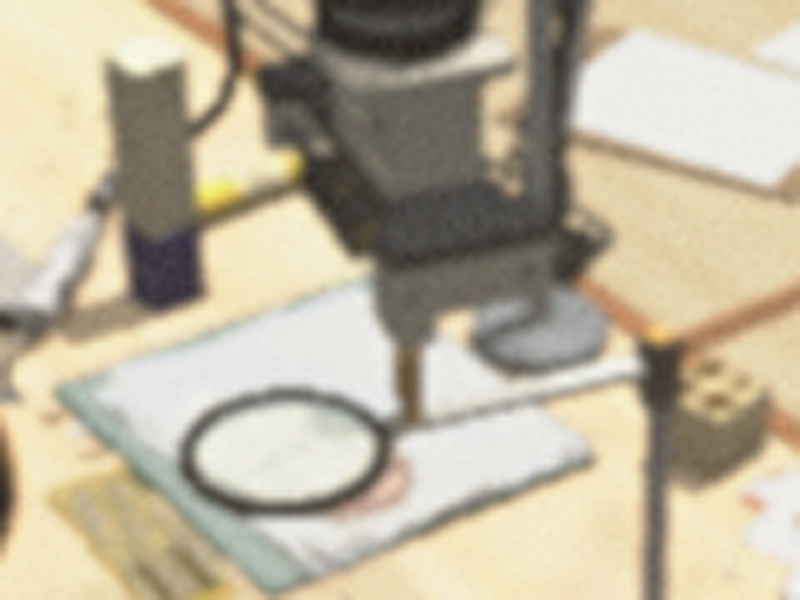

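The scene camera confirms it. The finger tips really end at about 0.272 m, roughly 47 mm short of the reported TCP, so the real grasp point is about 66 mm behind the TCP. I'll open, go down by that amount and grip again.

{"op": "carry_out", "data": {
  "deltas": [
    [0.6,[0,0,0],[0,0,0]],
    [0.6,[0,0,0],[0,0,0]],
    [0.6,[0,0,0],[0,0,0]],
    [0.6,[0,0,0],[0,0,0]],
    [0.6,[0,0,0],[0,0,0]],
    [0.6,[0,0,12],[0,0,0]],
    [0.6,[0,0,25],[0,0,0]],
    [0.6,[0,0,38],[0,0,0]],
    [0.6,[0,0,48],[0,0,0]],
    [0.6,[0,0,48],[0,0,0]]
  ]
}}

```text
time_s: 5.45
tcp_pos: [0.5094, -0.1909, 0.1762]
eef_rot: [-180.0, -0.2, 165.3]
contact_force: [-0.7, -0.4, 0.6]
gripper_width: 0.0526
gripper_force: 0.0
```

{"op": "carry_out", "data": {
  "deltas": [
    [0,[0,0,0],[0,0,0]],
    [0,[0,0,0],[0,0,0]],
    [0,[0,0,0],[0,0,0]],
    [0,[0,0,0],[0,0,0]],
    [0,[0,0,0],[0,0,0]],
    [0,[0,0,0],[0,0,0]]
  ],
  "squeeze": 10
}}

```text
time_s: 6.05
tcp_pos: [0.5107, -0.1911, 0.1787]
eef_rot: [-180.0, 0.0, 165.3]
contact_force: [-0.7, -0.1, 0.1]
gripper_width: 0.0156
gripper_force: 10.0
```

{"op": "carry_out", "data": {
  "deltas": [
    [0,[-1,-14,0],[0,0,-0.11]],
    [0,[-3,-29,0],[0,0,-0.22]],
    [0,[-7,-43,0],[0,0,-0.32]],
    [0,[-12,-56,0],[0,0,-0.43]],
    [0,[-19,-69,0],[0,0,-0.54]],
    [0,[-27,-81,0],[0,0,-0.65]],
    [0,[-36,-92,0],[0,0,-0.76]],
    [0,[-46,-102,0],[0,0,-0.87]],
    [0,[-58,-111,0],[0,0,-0.97]],
    [0,[-70,-119,0],[0,0,-1.08]],
    [0,[-83,-125,0],[0,0,-1.19]],
    [0,[-83,-125,0],[0,0,-1.19]]
  ]
}}

```text
time_s: 7.25
tcp_pos: [0.5618, -0.3336, 0.1787]
eef_rot: [-179.9, 0.1, -126.3]
contact_force: [3.4, 2.9, 3.0]
gripper_width: 0.0158
gripper_force: 10.0
```

{"op": "carry_out", "data": {
  "deltas": [
    [0.5,[0,0,0],[0,0,0]],
    [0.5,[0,0,0],[0,0,0]],
    [0.5,[0,0,0],[0,0,0]],
    [0.5,[0,0,-30],[0,0,0]],
    [0.7,[0,0,-70],[0,0,0]],
    [0.9,[0,0,-110],[0,0,0]],
    [1,[0,0,-150],[0,0,0]],
    [1,[0,0,-170],[0,0,0]],
    [1,[0,0,-170],[0,0,0]]
  ]
}}

```text
time_s: 8.15
tcp_pos: [0.5599, -0.3336, 0.3527]
eef_rot: [-179.7, 0.1, -126.5]
contact_force: [0.1, -1.1, -0.3]
gripper_width: 0.0787
gripper_force: 0.0
```

Run:
```python
from h import *
np.set_printoptions(precision=3,suppress=True)
p,q=tcp();print(p,q.as_euler('xyz',degrees=True),r.get_state()['joints'])
s=snap('top','t3');W=cloud(s);Z=W[...,2]
m=(Z>.195)&(Z<.262)&(np.hypot(W[...,0]-.64,W[...,1]+.226)<.27)&(W[...,0]<.68);print(m.sum(),W[m].min(0),W[m].max(0))
for z0,z1 in((.047,.08),):
  m=(Z>z0)&(Z<z1)&(abs(W[...,0]-.44)<.14)&(abs(W[...,1]+.18)<.09);print('rest',m.sum(),W[m].min(0),W[m].max(0),W[m].mean(0))
go([.44,-.18,.33],down(166))
```

```text
[ 0.56  -0.334  0.353] [-179.657    0.074 -126.52 ] [-13.634  15.105  13.744   0.065 -88.294 -22.888]
738 [ 0.47  -0.435  0.203] [0.629 0.043 0.261]
rest 10 [ 0.3   -0.264  0.055] [ 0.31  -0.237  0.077] [ 0.306 -0.247  0.064]
shift [-52.  187.1  19.7] turn [-0.002  0.003  1.178]
```

{"op": "carry_out", "data": {
  "deltas": [
    [1,[0,20,0],[0,0,0.14]],
    [1,[-6,40,5],[0,0,0.28]],
    [1,[-12,60,10],[0,0,0.42]],
    [1,[-18,80,20],[0,0,0.56]],
    [1,[-24,100,20],[0,0,0.7]],
    [1,[-30,125,20],[0,0,0.84]],
    [1,[-40,150,20],[0,0,0.98]],
    [1,[-52,187,20],[0,0,1.1]],
    [1,[-52,187,20],[0,0,1.18]],
    [1,[-52,187,20],[0,0,1.18]]
  ]
}}

```text
time_s: 9.2
tcp_pos: [0.4388, -0.1792, 0.3279]
eef_rot: [180.0, -0.0, 165.9]
contact_force: [-0.3, -0.6, 0.0]
gripper_width: 0.0875
gripper_force: 0.0
```

Run:
```python
from h import *
np.set_printoptions(precision=4,suppress=True)
p,q=tcp();print(p,q.as_euler('xyz',degrees=True))
s=snap('wrist','w4');W=cloud(s);Z=W[...,2]
m=((Z>.052)&(Z<.075)).astype(np.uint8)
n,l,st,c=cv2.connectedComponentsWithStats(m)
for i in range(1,n):
    if st[i,4]>150:
        P=W[l==i];ce=P.mean(0);e=cv2.minAreaRect((P[:,:2]*1000).astype(np.float32));print(st[i],ce,e,np.percentile(P[:,2],[5,50,95]))
```

```text
[ 0.4388 -0.1792  0.3279] [179.9904  -0.0261 165.9053]
[ 143    3   64   75 1312] [ 0.2847 -0.2385  0.0645] ((271.91156005859375, -243.6182403564453), (78.25582885742188, 71.3982925415039), 1.3906948566436768) [0.0556 0.0652 0.0721]
[ 243  111   27  115 1804] [ 0.4472 -0.1802  0.0577] ((456.9521789550781, -181.89683532714844), (28.048789978027344, 160.7669677734375), 80.26155090332031) [0.0555 0.0578 0.0596]
```

View pics/w4.png

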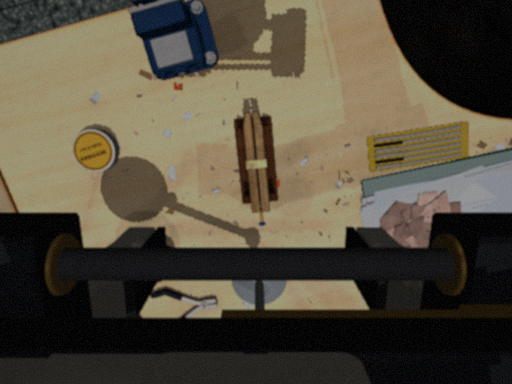

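The picture shows the clamp in its rest, running from (249,111) to the stone at about (262,222), with nothing near it.

Run:
```python
from h import *
np.set_printoptions(precision=4,suppress=True)
go([.4467,-.1801,-.016],down(170.26))
for n in('top0','t3','scene0','s2'):
    W=cloud(load(n));P=load(n)['p'];h=cv2.cvtColor(P,cv2.COLOR_RGB2HSV)
    Z=W[...,2];m=(Z>.14)&(Z<.26)&(W[...,0]>.57)&(W[...,0]<.70)&(W[...,1]>0)&(W[...,1]<.16)
    if not m.any(): print(n,'none');continue
    Q=W[m];print(n,len(Q));print(np.c_[Q,h[m]][::max(1,len(Q)//14)])
```

```text
shift [ -7.6   1.4 343.8] turn [-0.    -0.001 -0.074]
top0 48
[[  0.6972   0.0828   0.2287 102.      10.     129.    ]
 [  0.6895   0.0791   0.2236 102.      10.     127.    ]
 [  0.6828   0.0787   0.2194 102.      10.     125.    ]
 [  0.6743   0.0781   0.2183  96.      10.     124.    ]
 [  0.6636   0.079    0.2146 105.       8.     133.    ]
 [  0.6573   0.0754   0.2069 105.       9.     117.    ]
 [  0.6199   0.0415   0.238   30.      26.     156.    ]
 [  0.634    0.0461   0.2076  22.      28.     163.    ]
 [  0.6319   0.0506   0.2076  24.      28.     173.    ]
 [  0.6404   0.0743   0.2049  53.       6.     168.    ]
 [  0.6382   0.0757   0.2021  38.       6.     175.    ]
 [  0.6327   0.0707   0.1996  23.      34.     174.    ]
 [  0.6307   0.0783   0.2023  23.      40.     171.    ]
 [  0.6301   0.086    0.2023  23.      43.     171.    ]
 [  0.6308   0.0937   0.1998  26.      31.     174.    ]
 [  0.6214   0.1036   0.2193  28.      22.     160.    ]]
t3 48
[[  0.6997   0.0814   0.2309  96.       8.     165.    ]
 [  0.6886   0.0791   0.2251  90.       6.     158.    ]
 [  0
[... 1307 characters left out ...]
224.    ]
 [  0.6566   0.0803   0.2053  16.      73.     177.    ]
 [  0.6269   0.0904   0.2065  22.      86.     222.    ]
 [  0.6302   0.0962   0.1985  22.      95.     220.    ]
 [  0.6249   0.0322   0.2288  20.      76.     195.    ]
 [  0.6362   0.0706   0.2035  20.      58.     207.    ]
 [  0.6367   0.0718   0.1985  20.      86.     210.    ]
 [  0.6366   0.0581   0.2004  21.     106.     193.    ]
 [  0.6354   0.0496   0.2004  20.      86.     157.    ]]
s2 4
[[  0.6114   0.1035   0.2485  19.     109.     162.    ]
 [  0.6155   0.104    0.2386  21.      69.     155.    ]
 [  0.6125   0.0995   0.2372  21.      65.     191.    ]
 [  0.6468   0.0798   0.2002  20.      48.     112.    ]]
```

{"op": "carry_out", "data": {
  "deltas": [
    [1,[-4,1,40],[0,0,-0.07]],
    [1,[-8,1.5,85],[0,0,-0.074]],
    [1,[-8,1.5,130],[0,0,-0.074]],
    [1,[-8,1.5,175],[0,0,-0.074]],
    [1,[-8,1.5,220],[0,0,-0.074]],
    [1,[-8,1.5,260],[0,0,-0.074]],
    [1,[-8,1.5,290],[0,0,-0.074]],
    [1,[-8,1.5,315],[0,0,-0.074]],
    [1,[-8,1.5,335],[0,0,-0.074]],
    [1,[-8,1.5,343],[0,0,-0.074]],
    [1,[-8,1.5,343],[0,0,-0.074]]
  ]
}}

```text
time_s: 10.35
tcp_pos: [0.4468, -0.1809, -0.016]
eef_rot: [-180.0, -0.2, 170.2]
contact_force: [-0.2, -0.4, 0.6]
gripper_width: 0.0876
gripper_force: 0.0
```

Run:
```python
from h import *
np.set_printoptions(precision=4,suppress=True)
go([.4467,-.1801,-.016],down(170.26))
s=r.get_state();print(s['contact_force'])
```

```text
shift [ 0.2  0.8 -0. ] turn [-0.001 -0.004 -0.002]
[-0.1561 -0.4432  0.6479]
```

{"op": "carry_out", "data": {
  "deltas": [
    [0,[0,0,0],[0,0,0]],
    [0,[0,0,0],[0,0,0]],
    [0,[0,0,0],[0,0,0]],
    [0,[0,0,0],[0,0,0]],
    [0,[0,0,0],[0,0,0]],
    [0,[0,0,0],[0,0,0]],
    [0,[0,0,0],[0,0,0]],
    [0,[0,0,0],[0,0,0]],
    [0,[0,0,0],[0,0,0]],
    [0,[0,0,0],[0,0,0]]
  ],
  "squeeze": 25
}}

```text
time_s: 11.35
tcp_pos: [0.448, -0.1805, -0.0145]
eef_rot: [-180.0, -0.0, 170.1]
contact_force: [-0.5, 0.0, 0.4]
gripper_width: 0.0259
gripper_force: 24.8
```

```bash
cat >> h.py <<'E'
def focus(pitch,yaw):
    t,y=np.radians([pitch,yaw]);fx=np.array([np.cos(t)*np.cos(y),np.cos(t)*np.sin(y),np.sin(t)]);fz=np.array([-np.sin(t)*np.cos(y),-np.sin(t)*np.sin(y),np.cos(t)])
    return fx,np.cross(fz,fx),fz
def present(F,pitch,yaw,back=0,d=(.09,0,.066)):
    fx,fy,fz=focus(pitch,yaw); return np.array(F)-fx*(d[0]+back)-fy*d[1]-fz*d[2], R.from_matrix(np.c_[-fx,fy,-fz])
E
python3 - <<'E'
from h import *
print(tcp()[0])
p,q=present([.621,.070,.230],24.5,7,.06);print(p);go(p,q)
E
```

```text
[ 0.44801391 -0.18046146 -0.01453473]
[0.51268896 0.05670108 0.10773857]
shift [ -23.1  244.7 -122.3] turn [-0.063 -0.425 -0.29 ]
```

{"op": "carry_out", "data": {
  "deltas": [
    [0,[0,0,-15],[0,0,0]],
    [0,[0,0,-40],[0,0,0]],
    [0,[0,0,-70],[0,0,0]],
    [0,[0,0,-100],[0,0,0]],
    [0,[0,0,-122],[0,0,0]],
    [0,[0,0,-122],[0,0,0]]
  ]
}}

```text
time_s: 11.95
tcp_pos: [0.4501, -0.1807, 0.1106]
eef_rot: [180.0, 0.3, 170.2]
contact_force: [-0.1, 0.1, -1.5]
gripper_width: 0.0256
gripper_force: 24.8
```

{"op": "carry_out", "data": {
  "deltas": [
    [0,[-1,15,0],[0,-0.02,-0.02]],
    [0,[-5,45,0],[-0.01,-0.08,-0.05]],
    [0,[-9,80,0],[-0.02,-0.15,-0.1]],
    [0,[-12,115,0],[-0.03,-0.22,-0.15]],
    [0,[-15,150,0],[-0.04,-0.29,-0.2]],
    [0,[-18,185,0],[-0.05,-0.36,-0.25]],
    [0,[-21,215,0],[-0.06,-0.41,-0.28]],
    [0,[-23,235,0],[-0.063,-0.425,-0.29]],
    [0,[-23,244,0],[-0.063,-0.425,-0.29]],
    [0,[-23,244,0],[-0.063,-0.425,-0.29]]
  ]
}}

```text
time_s: 12.95
tcp_pos: [0.5148, 0.0561, 0.1116]
eef_rot: [179.8, 24.0, -172.9]
contact_force: [0.1, -0.4, 0.0]
gripper_width: 0.0257
gripper_force: 24.8
```

Run:
```python
from h import *
np.set_printoptions(precision=4,suppress=True)
st=r.get_state();p,q=tcp();print(p,st['eef_rot'],st['gripper_width'],st['gripper_force'],st['time_s'])
s=snap('wrist','w5');W=cloud(s)
t=snap('top','t5');V=cloud(t)
for S,C in((s,W),(t,V)):
    m=(C[...,2]>.14)&(C[...,0]>.58)&(C[...,0]<.72)&(abs(C[...,1]-.07)<.06)
    Q=C[m];print(len(Q));print(Q[::max(1,len(Q)//25)])
def crop(S,c,w,h):
    u,v=proj(S,c).astype(int);u0,v0=max(0,u-w),max(0,v-h);return cv2.resize(S['p'][v0:v0+2*h,u0:u0+2*w],(400,300),interpolation=cv2.INTER_CUBIC)
x=snap('scene','s5')
cv2.imwrite('pics/c5.png',np.vstack([np.hstack([cv2.resize(s['p'],(400,300)),crop(t,[.6,.07,.23],60,45)]),np.hstack([crop(x,[.6,.07,.23],60,45),crop(x,[.6,-.05,.1],160,120)])])[:,:,::-1])
```

```text
[0.5148 0.0561 0.1116] [ 179.8073   23.9889 -172.896 ] 0.025743951783055205 24.834279119968414 12.95
0
[]
55
[[0.7166 0.0856 0.236 ]
 [0.7149 0.0839 0.2298]
 [0.7043 0.0832 0.2321]
 [0.6987 0.0828 0.2262]
 [0.6927 0.0824 0.2207]
 [0.6829 0.0803 0.2284]
 [0.684  0.0787 0.2174]
 [0.6743 0.0812 0.221 ]
 [0.6705 0.0794 0.2184]
 [0.6654 0.079  0.2114]
 [0.658  0.0786 0.2085]
 [0.6158 0.0401 0.2524]
 [0.6229 0.0415 0.2323]
 [0.6495 0.0749 0.2046]
 [0.6316 0.0429 0.2091]
 [0.6347 0.0507 0.2022]
 [0.6421 0.0775 0.2046]
 [0.635  0.0584 0.2004]
 [0.6398 0.0758 0.1991]
 [0.6309 0.0629 0.2041]
 [0.6315 0.0706 0.2018]
 [0.632  0.0815 0.2027]
 [0.6333 0.0753 0.1943]
 [0.6297 0.0859 0.203 ]
 [0.6106 0.104  0.2493]
 [0.6296 0.0906 0.1991]
 [0.6198 0.1035 0.2224]
 [0.6294 0.0982 0.1985]]
```

View pics/c5.png

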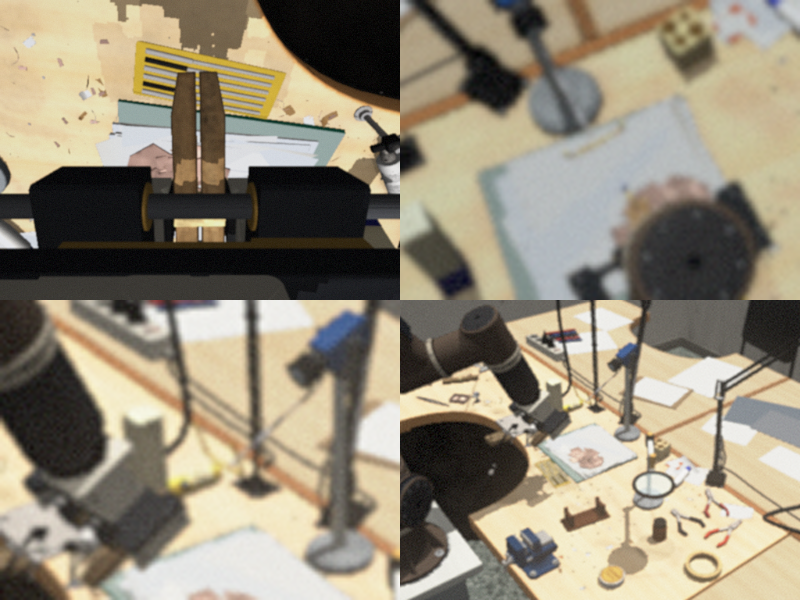

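Bottom right: the rest is empty and the magnifier is swung to the right. Top left: the clamp sits straight in the fingers. The yellow U is at about (185,75) in the bottom-left crop's surroundings. Next I'll fit the U's plane from the point clouds.

Run:
```python
from h import *
np.set_printoptions(precision=4,suppress=True)
A=[]
F=np.array([.621,.070,.230]);fx,fy,fz=focus(24.5,7)
for n in('top0','t3','t5','scene0'):
    W=cloud(load(n)).reshape(-1,3);W=W[np.isfinite(W).all(1)];L=(W-F)@np.c_[fx,fy,fz]
    m=(abs(L[:,0])<.012)&(((abs(abs(L[:,1])-.032)<.008)&(abs(L[:,2])<.04))|((abs(L[:,2]+.032)<.008)&(abs(L[:,1])<.04)))
    T=np.linalg.inv(load(n)['view'])[:3,3];q=W[m];d=q-T;q=q+.002*d/np.linalg.norm(d,axis=1)[:,None]
    A.append(q)
    l=L[m];s=abs(l[:,2]+.032)<.008
    print(n,m.sum(),'side y',np.median(l[(l[:,1]>.02)&~s,1]),np.median(l[(l[:,1]<-.02)&~s,1]),'bottom z',np.median(l[s,2]),'top',l[:,2].max())
    c=A[-1].mean(0);n_=np.linalg.svd(A[-1]-c)[2][2];n_*=np.sign(n_[0]);print('  n',n_,np.degrees([np.arcsin(n_[2]),np.arctan2(n_[1],n_[0])]))
P=np.vstack(A);c=P.mean(0);n_=np.linalg.svd(P-c)[2][2];n_*=np.sign(n_[0])
pit,yaw=np.degrees([np.arcsin(n_[2]),np.arctan2(n_[1],n_[0])]);print(pit,yaw,'plane offset of F',(F-c)@n_)
# blue camera body axis
for n in('top0','scene0','t5'):
    s=load(n);W=cloud(s);h=cv2.cvtColor(s['p'],cv2.COLOR_RGB2HSV)
    m=(h[...,0]>100)&(h[...,0]<125)&(h[...,1]>110)&(W[...,2]>.25)&(W[...,2]<.4)&(abs(W[...,1]-.09)<.06)&(W[...,0]>.7)&(W[...,0]<.92)
    Q=W[m];print('blue',m.sum(),Q.mean(0),Q.min(0),Q.max(0),np.linalg.svd(Q-Q.mean(0))[2][0])
```

```text
top0 26 side y 0.035089186458810685 -0.02818347709362951 bottom z -0.03239379863172307 top 0.02376586598298769
  n [0.9136 0.1031 0.3933] [23.1608  6.4384]
t3 26 side y 0.035108274570422086 -0.028039546323161975 bottom z -0.02968837609212767 top 0.02509376734358808
  n [0.9109 0.1084 0.3981] [23.4564  6.7867]
t5 28 side y 0.034197118526170855 -0.028538801313080706 bottom z -0.030426577536666274 top 0.023987326571212206
  n [0.9128 0.1036 0.395 ] [23.2644  6.4732]
scene0 36 side y 0.031791693296532274 -0.03210531761101566 bottom z -0.031459365237526404 top 0.021538665946049602
  n [0.9273 0.0914 0.3631] [21.2918  5.6281]
22.531748535870516 6.163351607655647 plane offset of F -0.0006796799092052374
blue 175 [0.7954 0.0928 0.313 ] [0.7432 0.0729 0.2706] [0.8297 0.1122 0.3306] [-0.9307 -0.1046 -0.3505]
blue 61 [0.8002 0.0868 0.3156] [0.7718 0.0695 0.304 ] [0.828  0.1009 0.3262] [-0.9359 -0.1197 -0.3312]
blue 173 [0.7952 0.0928 0.3132] [0.7643 0.0729 0.2649] [0.834 0.112 0.33 ] [-0.9264 -0.0957 -0.3642]
```

Run:
```python
from h import *
np.set_printoptions(precision=4,suppress=True)
p,q=tcp();st=p+q.apply([-.09,0,-.066]);print('stone exp',st)
for n in('s5','t5'):
    s=load(n);W=cloud(s);print(n,proj(s,st),proj(s,p+q.apply([0,0,-.066])))
    L=q.inv().apply((W.reshape(-1,3)-p)).reshape(W.shape)
    m=(L[...,0]<-.02)&(L[...,0]>-.12)&(abs(L[...,1])<.03)&(abs(L[...,2]+.066)<.03)
    Q=L[m];print(m.sum())
    if m.any(): print(Q[np.argsort(Q[:,0])][::max(1,len(Q)//15)]*1000)
    if n=='s5':
        u,v=proj(s,st).astype(int);cv2.imwrite('pics/s5z.png',cv2.resize(s['p'][v-40:v+35,u-60:u+40],(800,600),interpolation=cv2.INTER_CUBIC)[:,:,::-1])
```

```text
stone exp [0.5696 0.0612 0.2083]
s5 [192.3651 144.2824] [175.4898 161.004 ]
14
[[-89.7009  -2.6354 -63.7076]
 [-88.7987  -1.2154 -69.5197]
 [-85.7865   1.1135 -59.9857]
 [-85.2106  -5.1797 -69.7982]
 [-84.4871   1.5255 -66.8012]
 [-83.0259  -0.7967 -58.2318]
 [-81.6289   2.9665 -68.9668]
 [-79.8855   7.1907 -68.4173]
 [-79.8793  -3.6703 -57.4354]
 [-79.3413   3.5992 -53.8619]
 [-73.5199  -3.8387 -75.5699]
 [-67.7472  -4.8654 -76.5338]
 [-66.8585  10.267  -68.9005]
 [-65.6257  15.8859 -67.0116]]
t5 [164.2182 226.7436] [177.0136 249.3315]
46
[[-89.6296   1.0258 -64.8914]
 [-83.3578   4.6558 -72.3399]
 [-75.9737   4.5169 -58.718 ]
 [-68.9406  -6.8781 -68.5423]
 [-67.5549  -2.0971 -72.3075]
 [-66.2673   2.4493 -71.0199]
 [-64.8574   7.267  -76.9724]
 [-63.7033  11.5183 -67.728 ]
 [-61.9273   8.7654 -72.7162]
 [-60.6519  13.2794 -70.7504]
 [-59.4063  -9.1247 -75.0074]
 [-57.6936  14.821  -67.2014]
 [-56.4671  -7.7304 -69.2568]
 [-55.1299  -2.9789 -72.3322]
 [-52.9434  13.6933 -71.5368]
 [-49.9721  15.2319 -67.9045]]
```

View pics/s5z.png

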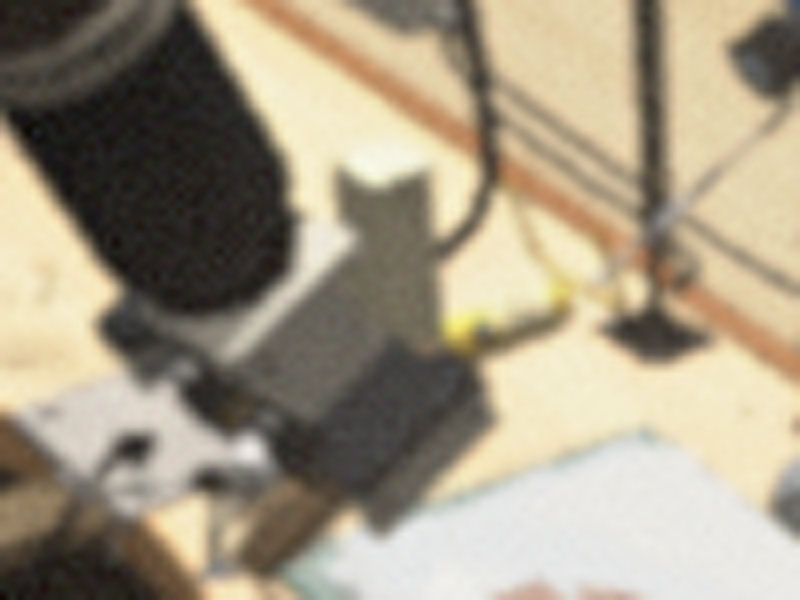

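The last picture shows the clamp end behind the gripper. The point clouds put the stone tip at tool (-90, 0, -66) mm, as expected, so I'll make the final approach along the lens axis.

Run:
```python
from h import *
F=[.6212,.072,.231];d=(.0895,.001,.066)
for b in(.06,.04,.02,.01,0): go(*present(F,22.5,6.2,b,d))
```

```text
shift [ 3.9  4.8 -3.2] turn [0.009 0.025 0.013]
shift [-16.1   4.5  -2.7] turn [0.009 0.025 0.013]
shift [-36.1   4.3  -2.2] turn [0.009 0.025 0.013]
shift [-46.1   4.1  -2. ] turn [0.009 0.025 0.013]
shift [-56.1   4.   -1.7] turn [0.009 0.025 0.013]
```

{"op": "carry_out", "data": {
  "deltas": [
    [0,[4,5,-3],[0.009,0.025,0.013]],
    [0,[4,5,-3],[0.009,0.025,0.013]],
    [0,[-6,4.5,-3],[0.009,0.025,0.013]],
    [0,[-16,4.5,-2.7],[0.009,0.025,0.013]],
    [0,[-26,4.5,-2.5],[0.009,0.025,0.013]],
    [0,[-36,4.3,-2.2],[0.009,0.025,0.013]],
    [0,[-43,4,-2],[0.009,0.025,0.013]],
    [0,[-49,4,-2],[0.009,0.025,0.013]],
    [0,[-53,4,-1.7],[0.009,0.025,0.013]],
    [0,[-56,4,-1.7],[0.009,0.025,0.013]],
    [0,[-56,4,-1.7],[0.009,0.025,0.013]],
    [0,[-56,4,-1.7],[0.009,0.025,0.013]]
  ]
}}

```text
time_s: 14.3
tcp_pos: [0.5645, 0.0654, 0.1364]
eef_rot: [180.0, 22.6, -173.8]
contact_force: [-0.7, -0.3, -1.2]
gripper_width: 0.0259
gripper_force: 24.8
```

Run:
```python
from h import *
np.set_printoptions(precision=4,suppress=True)
F=np.array([.6212,.072,.231]);M=np.c_[focus(22.5,6.2)]
st=r.get_state();p,q=tcp();print(p,st['eef_rot'],st['gripper_force'],st['contact_force'],st['time_s'])
print('stone by FK in focus',(p+q.apply([-.0895,.001,-.066])-F)@np.c_[focus(22.5,6.2)]*1000)
go(*present(F,22.5,6.2,0,(.0895,.001,.066)))
for n,t in(('top','t6'),('scene','s6')):
    W=cloud(snap(n,t)).reshape(-1,3);L=(W-F)@np.c_[focus(22.5,6.2)]*1000
    m=(abs(L[:,0])<40)&(abs(L[:,1])<45)&(abs(L[:,2])<40)
    Q=L[m];Q=Q[np.argsort(-Q[:,0])];print(n,len(Q));print(Q[(abs(Q[:,1])<22)&(Q[:,2]>-22)][:14].round(0))
    w=(abs(Q[:,1])>25);print('wire y',np.median(Q[w&(Q[:,1]>0),1]),np.median(Q[w&(Q[:,1]<0),1]),'z',np.median(Q[Q[:,2]<-26,2]))
```

```text
[0.5645 0.0654 0.1364] [ 179.9931   22.5896 -173.8026] 24.83423352241516 [-0.6796 -0.3006 -1.1978] 14.3
stone by FK in focus [0.4397 0.5169 0.5909]
shift [ 0.5 -0.5  0.5] turn [ 0.     0.002 -0.   ]
top 29
[[ 2.  3. -3.]
 [-1.  0.  8.]
 [-2.  5.  7.]
 [-3.  1. -2.]]
wire y 31.420046954510575 -29.96015148426348 z -32.06831625056444
scene 46
[[  1.  -0.   3.]
 [ -0.   2.  -3.]
 [ -1.  -7.   2.]
 [ -4.   1.  -9.]
 [ -5.  -5.  -0.]
 [ -6.  -3.   6.]
 [-11.  -5.  11.]
 [-11.   1.   8.]]
wire y 32.21602672650577 -33.40903373214385 z -32.43331016395956
```

Both cameras put the stone within a few mm of the frame's centre, and the frame hasn't moved. Handing in.

```bash
python3 -c "
from plant import r
print(abs(r.get_state()['qd']).max());print(r.close_job())"
```

```text
0.1604705455239744
the job is handed in; nothing more can be done
None
```

The job is handed in at about 14 s with no verdict shown: the magnifier arm is swung about 68° right, and the clamp is held still with its stone within about 3 mm of the frame centre, aimed at the lens, right way up (finger tips end about 47 mm short of the reported TCP, so I corrected for that).

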